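# Fit the mini whisk into the mini mixer's collet

## Robot

A 6-joint arm with a two-finger parallel gripper is mounted at the origin on the work surface. World frame = base frame: x ahead of the robot, y to its left, z up, the work surface at z = 0. Lengths are in m, angles in rad, forces in N, time in s.
With the tool pointing down it reaches from about 0.375 to 0.9 m from the base axis. Payload 3.1 kg.
Tool frame: the origin (TCP) lies midway between the tips of the shut fingers; the grasp point (between the pads) lies 19 mm behind it; x points along the fingers, y is the direction in which the jaws open and shut, and the axes are right-handed (so a half turn about x gives the same grasp; the last joint's range is limited). The gripper opens to 87 mm and grips with 3 to 60 N. Pads are 19 mm wide; open, the fingers measure 117 mm over their backs; the gripper's body (75 mm by 190 mm) begins 51 mm behind the grasp point.
Start: joints at [1.081, 0.527, 1.433, -0, 1.181, -0.178], TCP at [0.192, 0.595, 0.185] pointing down, gripper open.
Joint ranges: [-3.08, 3.08], [-0.75, 2.2], [0.22, 2.44], [-1.43, 4.57], [0, 2.65], [-2.85, 2.85]. Speed limits (rad/s): [2.79, 2.79, 3.14, 3.14, 3.14, 3.14].

## Interface

Orientations are given as a rotation vector (axis times angle).
In Python, from plant import arm, kin, eyes gives the robot as it stands. The module is installed in compiled form; this text tells all that it offers. Calls block until the motion is done:
- arm.move_to(position, orientation): joint-space move of the TCP to a pose.
- arm.move_linear(position, v=0.15, ori=None): straight line of the TCP; ori=None keeps the orientation; v is the mean speed in m/s.
- arm.goto_joints(angles): joint-space move.
- arm.set_gripper(opening, f_grip=None): opening from 0.0 (shut) to 1.0 (fully open); f_grip is the grip in N (None keeps the last); returns when the fingers have stopped.
- arm.hold(seconds).
- kin.solve_ik(position, orientation): joint angles nearest the present ones, or None.
- arm.observe(): the state.
- eyes.capture(name): name is "scene" or "top" or "wrist"; returns the picture (400x640x3 uint8, red, green, blue); there is no depth.
- eyes.camera_model(name): a dict with "intrinsics" (3x3 intrinsics, pixels), "rvec" (rotation vector, rad) and "tvec" (3), from world to camera coordinates, as OpenCV has them. Camera axes: x right, y down, z forward; pixel columns grow to the right and rows downward; lengths in m; the calibration is good to about 2 mm. A picture is of the moment at which its call begins: read the wrist's pose just before it. camera_model takes no time and is no camera call; for the wrist camera it gives the pose at the moment of the call.
A pose or a line that the arm cannot do raises arm.Unreachable and nothing moves.
- arm.finish_job(): hands the job in, once; it reports no verdict.
The state is a dict: "t": time; "joints": joint angles; "qd": joint speeds; "tau": joint torques, N m; "position": TCP position; "tcp_rot": TCP orientation; "contact_force": force on the tool from outside, world axes, zero at the start; "wrist_torque": the same for the moment, N m; "grip_width": opening from 0.0 (shut) to 1.0 (fully open).
Only numpy, scipy, OpenCV 4.12 (cv2) and the standard library are available. Lean on these libraries where they do the work, as an engineer would, in place of code of your own. Each camera call takes 0.05 s, during which the arm holds its last target. There are 200 camera calls.

## Task

Fit the mini whisk into the mini mixer: take it from its rest and slide the plain end of its handle into the open collet until you feel it press firmly on the stop hidden inside, without ramming it (never more than about 25 N). Then swing the locking lever fully shut so that the whisk is clamped with its end still on the stop, and let go. Leave the lunch box, the moulds and the spatula where they are.

Things in the scene. Friction and masses are not known exactly. Their poses are not given: they have to be found in the camera images.
- whisk: stainless mini whisk, 230 mm long, about 90 g (63 to 126 g). Its handle is a plain round bar 12 mm in diameter and 160 mm long; the last 5 mm of its plain end taper to 6 mm. The wire balloon (36 mm wide, 70 mm long) is on the other end. Origin on the bar's axis, 110 mm from the plain end, near the centre of mass: a good place to grip. +x runs along the bar to the plain end. It starts lying level on the rest with its axis 60 mm above the table
- whisk_tip (a point): centre of the plain end face of the whisk's bar (110 mm along +x from whisk)
- rest: fixed wooden utensil rest, base 120 x 60 mm, with two notched uprights 84 mm apart (8 mm thick, 34 mm wide, tops 61 mm high) that carry the bar on both sides of the whisk's origin. The notches are open above. Origin at the middle of its underside, x along the whisk
- mixer: fixed white mini mixer on a grey foot, body 80 mm wide and 98 mm high. A steel collet nose (32 mm outside diameter, 46 mm at its mouth) sticks out 90 mm at the front. The collet's axis is level, 70 mm above the table, along +x (the feed direction). Its bore is 14 mm wide; the mouth flares to 28 mm over the first 10 mm. Origin on the table under the lever's pivot
- mouth (a point): centre of the collet's mouth, on its axis, 125 mm in front (-x) of the mixer's origin. The bar goes in here along the mixer's +x. A spring ball in the side of the bore, 36 mm inside, drags on the bar with 2 to 8 N, a little more as the end passes it: that is not the stop. The drag keeps the bar in place when let go
- collet (a point): point on the collet's axis 40 mm inside the mouth, short of the stop. The stop is a sprung pad 44 to 76 mm inside the mouth, set differently each time, out of sight; it yields 1 mm for every 6 N, at most 6 mm. Bar seated: at least 4 N on the pad, never over 25 N; a total push of about 10 N more than the drag is right
- lever (a joint): locking lever on top of the mixer, rad: 0 fully open (arm points along the mixer's -y), 1.4 fully shut, at a slightly springy end stop (arm points 10 degrees short of the mixer's +x). It turns anticlockwise seen from above, needs 2 to 4 N at the post, and stays where it is left. It starts between 0 and 0.25
- lever_pivot (a point): point on the lever's upright axis of turning, 108 mm above the table
- lever_post (a point): middle of the upright round post at the lever's outer end, 80 mm from the pivot, 12 mm in diameter; the post stands from 112 mm to 142 mm above the table (this point is at 130 mm); the lever's arm under it is 16 mm wide, 104 to 112 mm above the table. Push the post sideways or pinch it
- lunch_box: clear plastic lunch box with white clip tabs, 170 x 124 mm, 65 mm high; bystander. Origin at the middle of its underside
- mould_a: heart-shaped silicone mould, about 86 x 76 mm, 24 mm high; bystander. Origin under its middle
- mould_b: a second heart-shaped mould like mould_a; bystander
- spatula: wooden spatula, 240 mm long, lying on the table; bystander. Origin under its middle
There are look-alikes about, which are no part of the job. Of the things like the whisk, leave any that is orange; of the rest the larger one is meant.

How it is judged:
By the outcome, as a careful person would: the job done as asked, in the order asked, and still so for the second after the job is handed in, with the robot touching nothing.
It also fails if it takes over 61 s, if anything falls off the work surface, if the arm or the gripper's body presses on something with over 40 N, if the wrist force passes 120 N, or if a joint passes its speed limit or range.

## Working session

There is one attempt and no reset: what is moved stays moved. The work goes in short steps, each a Python script; the robot and the scene stay as the last script left them, time stands still between calls to the robot, and variables do not carry over. Pictures are saved under pics/ and viewed, about 8 in all and at most 12, crops included, and the job is handed in when it is done.

```bash
mkdir -p pics
cat > h.py <<'E'
import numpy as np, cv2
from scipy.spatial.transform import Rotation as R
from plant import arm,kin,eyes
def snap(cam,name):
    m=eyes.camera_model(cam); im=eyes.capture(cam); cv2.imwrite('pics/'+name+'.png',im[:,:,::-1]); np.savez('pics/'+name+'.npz',K=m['intrinsics'],r=m['rvec'],t=m['tvec']); return im
def ray(name,px):
    d=np.load('pics/'+name+'.npz'); Rm=R.from_rotvec(np.ravel(d['r'])).as_matrix(); t=np.ravel(d['t'])
    v=Rm.T@np.linalg.inv(d['K'])@np.array([px[0],px[1],1.]); return -Rm.T@t, v
def atz(name,px,z):
    c,v=ray(name,px); return c+v*(z-c[2])/v[2]
def proj(name,P):
    d=np.load('pics/'+name+'.npz'); return cv2.projectPoints(np.array(P,float).reshape(-1,3),d['r'],d['t'],d['K'],None)[0].reshape(-1,2)
def crop(name,x0,y0,x1,y1,s):
    im=cv2.imread('pics/'+name+'.png')[y0:y1,x0:x1]; cv2.imwrite(f'pics/{name}_c{x0}.png',cv2.resize(im,None,fx=s,fy=s,interpolation=cv2.INTER_CUBIC))
def down(yaw): # tool x down, tool y (jaw) along world yaw dir
    x=np.array([0,0,-1.]);y=np.array([np.cos(yaw),np.sin(yaw),0]);return R.from_matrix(np.c_[x,y,np.cross(x,y)]).as_rotvec()
E
python3 - <<'E'
from h import *
a=snap('scene','s0');b=snap('top','t0')
for n in('s0','t0'): print(ray(n,(320,200)))
o=arm.observe();print(o['t'],o['tcp_rot'],o['contact_force'])
E
```

```text
(array([1.1780013 , 0.13317944, 0.96687215]), array([-0.62978054, -0.05290626, -0.77504183]))
(array([0.25065815, 0.07825435, 1.23965434]), array([ 0.21373001, -0.01567673, -0.97681972]))
0.1 [ 0.24330851  1.55756468 -0.24621555] [0.5557032  0.567581   0.44339346]
```

View pics/t0.png

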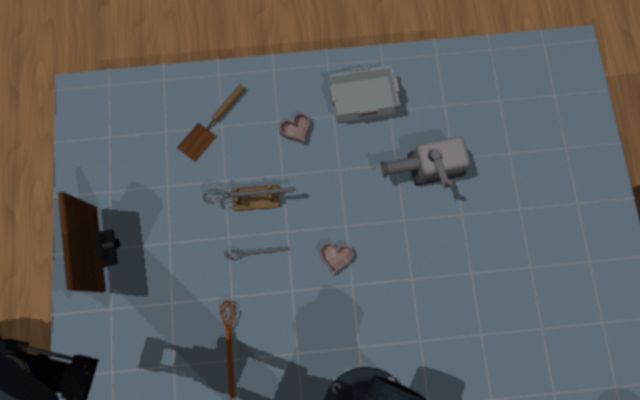

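View pics/s0.png

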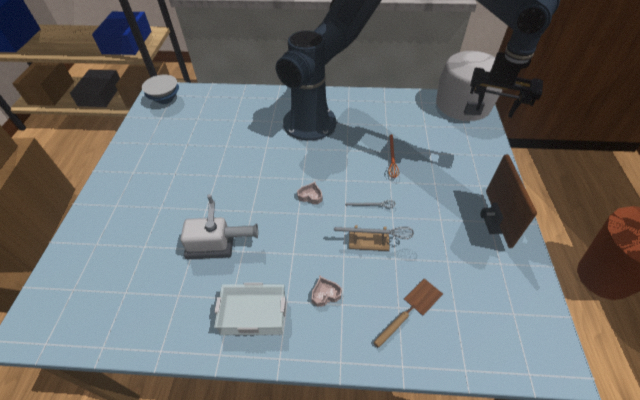

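Run:
```python
import cv2,numpy as np
t=cv2.imread('pics/t0.png')[125:222,195:475];s=cv2.imread('pics/s0.png')[190:270,150:430]
f=lambda i:cv2.resize(i,None,fx=2.8,fy=2.8,interpolation=cv2.INTER_CUBIC)
cv2.imwrite('pics/c1.png',cv2.convertScaleAbs(np.vstack([f(t),f(s)]),alpha=1.4))
```

```text
(no output)
```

View pics/c1.png

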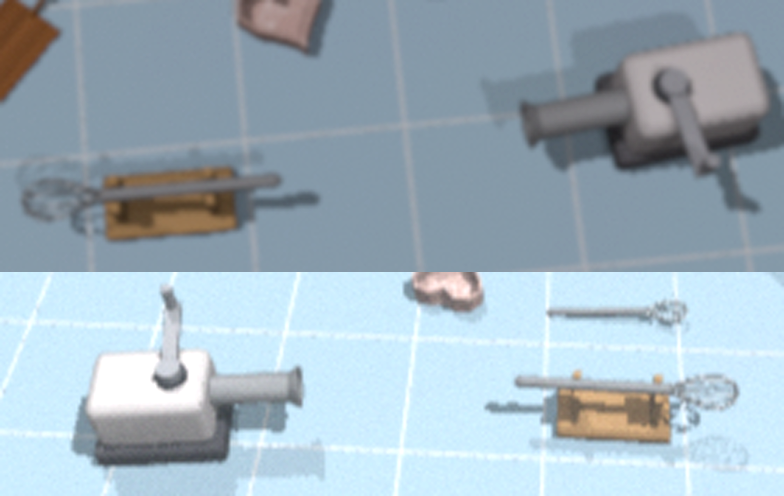

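Run:
```python
from h import *
T=lambda x,y:(195+x/2.8,125+y/2.8)
S=lambda x,y:(150+x/2.8,190+(y-271.6)/2.8)
for n,z,t,s in[('tip',.06,(280,180),(517,381)),('bar0',.06,(98,196),(674,388)),('ball',.06,(24,200),(738,391)),('mouth',.07,(526,123),(297,387)),('pivot',.12,(672,82),(171,374)),('post',.142,(706,165),(167,291))]:
    print(n,atz('t0',T(*t),z).round(4),atz('s0',S(*s),z).round(4))
```

```text
tip [0.5419 0.1182 0.06  ] [0.5475 0.1208 0.06  ]
bar0 [0.5433 0.2792 0.06  ] [0.5474 0.2823 0.06  ]
ball [0.5462 0.3445 0.06  ] [0.5476 0.3475 0.06  ]
mouth [ 0.5695 -0.1028  0.07  ] [ 0.5741 -0.1036  0.07  ]
pivot [ 0.5794 -0.2229  0.12  ] [ 0.5993 -0.2165  0.12  ]
post [ 0.4996 -0.2344  0.142 ] [ 0.513  -0.2366  0.142 ]
```

Run:
```python
from h import *
for y in(0,np.pi):
    q=kin.solve_ik([.545,.23,.19],down(y));print(y,None if q is None else np.round(q,2))
    q=kin.solve_ik([.57,-.06,.051],down(y));print(y,None if q is None else np.round(q,2))
arm.move_to([.545,.23,.22],down(0 if abs(kin.solve_ik([.545,.23,.19],down(0))[5])<abs(kin.solve_ik([.545,.23,.19],down(np.pi))[5]) else np.pi))
snap('wrist','w1');print(ray('w1',(320,200)));o=arm.observe();print(o['t'],o['contact_force'],o['joints'])
P=[[.545,.12,.06],[.545,.28,.06],[.57,-.103,.07]];print(proj('w1',P))
```

```text
0 [ 0.21  0.48  1.51 -0.    1.15  0.21]
0 [-0.3   0.64  1.68 -0.    0.82 -0.3 ]
3.141592653589793 None
3.141592653589793 [-0.3   0.64  1.68 -0.    0.82  2.84]Traceback (most recent call last):
  File "<stdin>", line 5, in <module>
TypeError: 'NoneType' object is not subscriptable
```

Run:
```python
from h import *
arm.move_to([.545,.23,.22],down(0))
snap('wrist','w1');print(ray('w1',(320,200)));o=arm.observe();print(o['t'],o['contact_force'],o['joints'])
P=[[.545,.12,.06],[.545,.28,.06],[.57,-.103,.07]];print(proj('w1',P))
```

```text
(array([0.54297573, 0.29964988, 0.42005355]), array([ 0.01054574, -0.25615969, -0.96663342]))
2.0 [-0.41682497  0.94898959 -0.65361289] [2.12418176e-01 4.44029739e-01 1.47863708e+00 3.53230282e-04
 1.21924000e+00 2.10468225e-01]
[[318.1516822  268.56456186]
 [318.4596711  131.29287397]
 [336.66848948 425.59602967]]
```

View pics/w1.png

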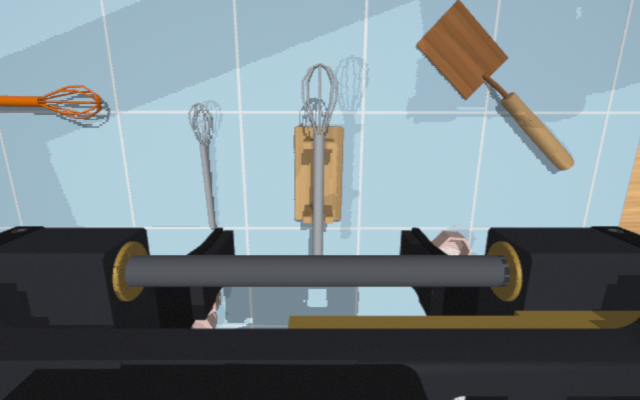

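Run:
```python
from h import *
arm.move_to([.575,-.26,.26],down(0))
snap('wrist','w2');print(ray('w2',(320,200)));o=arm.observe();print(o['t'])
print(proj('w2',[[.57,-.103,.07],[.59,-.22,.112],[.506,-.235,.142]]))
crop('w2',200,0,460,240,3)
im=cv2.imread('pics/w2.png')[0:250,170:430];cv2.imwrite('pics/w2c.png',cv2.resize(im,None,fx=2.4,fy=2.4,interpolation=cv2.INTER_CUBIC))
```

```text
(array([ 0.57378653, -0.19002308,  0.4600714 ]), array([ 0.01083131, -0.25578708, -0.96672892]))
3.8417
[[313.01011895  28.55541922]
 [332.05875892 142.20757613]
 [246.00561332 160.58625754]]
```

View pics/w2c.png

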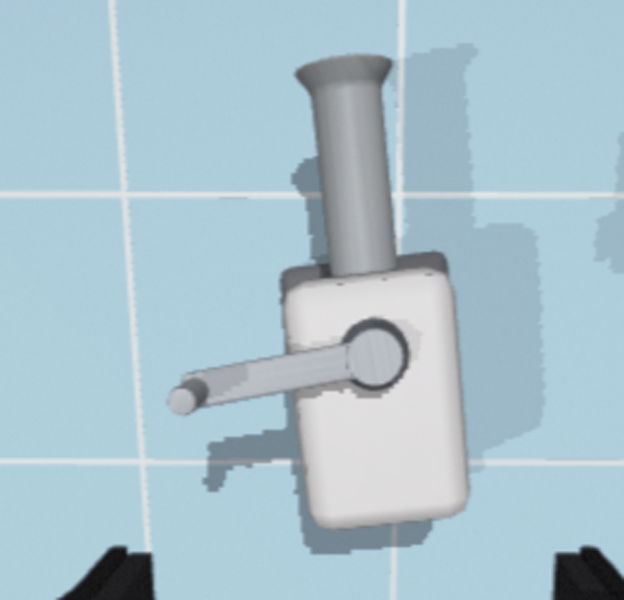

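Run:
```python
from h import *
C=lambda x,y:(170+x/2.4,y/2.4)
a=atz('w2',C(347,95),.07);b=atz('w2',C(363,273),.07);m=atz('w2',C(343.5,70),.07)
p=atz('w2',C(376,354),.118);q=atz('w2',C(183,401),.142)
print(a,b,m,p,q)
for u in(b-a,p-m): print(np.degrees(np.arctan2(u[0],-u[1])))
print(np.hypot(*(p-m)[:2]),np.hypot(*(q-p)[:2]))
# body side edges at top z=.098
for e in((287,295),(312,515)),((451,275),(467,490)):
    u=atz('w2',C(*e[1]),.098)-atz('w2',C(*e[0]),.098);print(np.degrees(np.arctan2(u[0],-u[1])),u)
```

```text
[ 0.57168056 -0.11386623  0.07      ] [ 0.57922972 -0.19153007  0.07      ] [ 0.57012218 -0.1035979   0.07      ] [ 0.58426049 -0.22485705  0.118     ] [ 0.50590423 -0.24130522  0.142     ]
5.551877063331217
6.650416626034733
0.1220806033828126 0.08006401190873756
5.533974713065947 [ 0.00989822 -0.10216197  0.        ]
6.222170335207052 [ 0.01073198 -0.0984348   0.        ]
```

```bash
cat >> h.py <<'E'
th=np.radians(6.0); u=np.array([np.sin(th),-np.cos(th),0]); n=np.array([np.cos(th),np.sin(th),0]); mouth=np.array([.5702,-.1036,.07])
def pose(d,lat=0,z=.051): # d = depth of tip inside mouth
    p=mouth+u*(d-.110)+n*lat; p[2]=z; return p
E
python3 - <<'E'
from h import *
def st(s):
    o=arm.observe();print(s,round(o['t'],2),o['position'].round(4) if hasattr(o['position'],'round') else o['position'],np.round(o['contact_force'],2),np.round(o['wrist_torque'],2),round(o['grip_width'],3))
arm.set_gripper(.6)
arm.move_to([.545,.23,.10],down(0));arm.move_linear([.545,.23,.041],.06);st('pre')
arm.set_gripper(0,50);st('grip')
arm.move_linear([.545,.23,.10],.08);st('lift')
arm.move_to(pose(-.05,z=.075),down(th));arm.move_linear(pose(-.015),.06);st('prein')
snap('scene','s2');snap('top','t2')
a=cv2.imread('pics/s2.png')[205:255,190:390];b=cv2.imread('pics/t2.png')[140:205,280:480]
f=lambda i:cv2.resize(i,None,fx=4,fy=4,interpolation=cv2.INTER_CUBIC)
cv2.imwrite('pics/c2.png',cv2.convertScaleAbs(np.vstack([f(b),f(a)]),alpha=1.3))
E
```

```text
pre 7.72 [0.5454 0.2301 0.0414] [-0.54 -0.12  0.7 ] [-0.05  0.01  0.05] 0.601
grip 8.8 [0.545 0.23  0.041] [0.02 0.28 0.29] [-0.1   0.03  0.  ] 0.004
lift 9.69 [0.5445 0.2299 0.0997] [ 0.06 -0.58  0.44] [-0.06  0.08  0.03] 0.007
prein 11.29 [0.5571 0.0206 0.051 ] [ 0.44 -0.23  0.54] [-0.1  -0.02 -0.02] 0.007
```

View pics/c2.png

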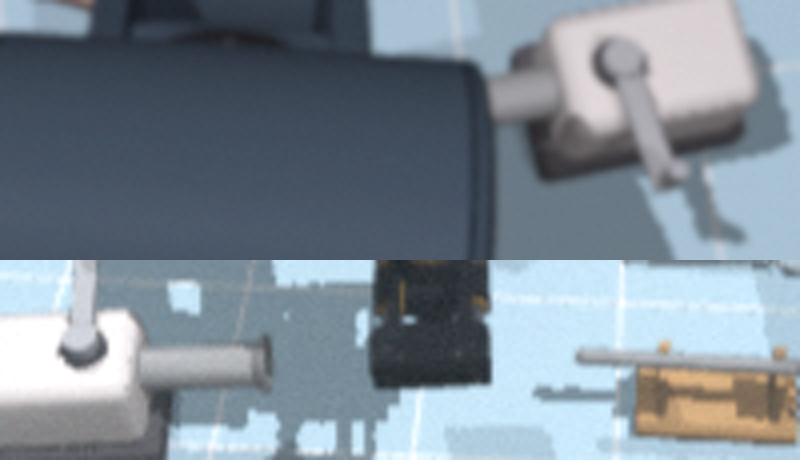

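The grip missed: the fingers shut fully (0.004), and the scene crop shows the whisk still on its rest with its tip at about (335,229). I'll go back and look before and after closing.

Run:
```python
from h import *
print(proj('s2',[[.557,.0206,.051]]), proj('w1',[[.545,.23,.22],[.545,.23,.06]]))
arm.move_linear(pose(-.05,z=.12),.15)
arm.set_gripper(.6)
arm.move_to([.545,.23,.10],down(0));arm.move_linear([.545,.23,.041],.08)
snap('wrist','w3')
arm.set_gripper(0,50)
snap('wrist','w4');o=arm.observe();print(o['t'],o['grip_width'],o['contact_force'])
print(proj('w3',[[.545,.23,.041],[.545,.23,.06],[.545,.12,.06],[.545,.28,.06]]))
f=lambda n:cv2.resize(cv2.imread('pics/'+n+'.png'),None,fx=.75,fy=.75,interpolation=cv2.INTER_AREA)
cv2.imwrite('pics/c3.png',cv2.convertScaleAbs(np.vstack([f('w3'),f('w4')]),alpha=1.4))
```

```text
[[300.13673642 231.98365741]] [[319.66123039 225.24750985]
 [318.35613705 177.43834546]]
15.9417 0.007216600463236711 [-0.12703346  0.33133729 -0.27838865]
[[318.07852211 223.73526616]
 [318.25985647 234.37018603]
 [318.16021303 389.84614847]
 [318.31528373 147.88575566]]
```

View pics/c3.png

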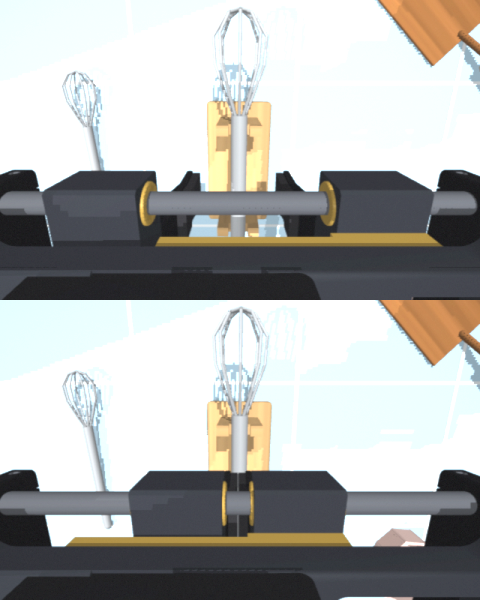

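```bash
python3 - <<'E'
from h import *
print(np.load('pics/w3.npz')['K'],np.load('pics/w3.npz')['t'],ray('w3',(320,200))[0])
print('rest base corners z .0/.01', proj('w3',[[.515,.29,.01],[.575,.29,.01],[.545,.281,.06],[.545,.3475,.06]]).round(0))
x=.5522/2
for z in(.02,.041,.06,.08,.1): print(z,proj('w3',[[.545-.026,.2395,z],[.545-.026,.2205,z],[.545-.0585,.2395,z]]).round(0).tolist(), proj('w4',[[.545,.2395,z]]).round(0).tolist())
E
python3 - <<'E'
import cv2,numpy as np
f=lambda n:cv2.resize(cv2.imread('pics/'+n+'.png')[130:350,200:440],None,fx=2.5,fy=2.5,interpolation=cv2.INTER_CUBIC)[:, :]
a=f('w3')[:300];b=f('w4')[:300]
cv2.imwrite('pics/c4.png',cv2.convertScaleAbs(np.vstack([a,b]),alpha=1.8,beta=20))
E
```

```text
[[331.52515344   0.         316.8564352 ]
 [  0.         331.52515344 198.54554137]
 [  0.           0.           1.        ]] [-0.54419472  0.22880451  0.30792083] [0.54385551 0.2987864  0.24137626]
rest base corners z .0/.01 [[274. 126.]
 [362. 125.]
 [318. 146.]
 [318.  10.]]
0.02 [[280.0, 201.0], [281.0, 227.0], [233.0, 201.0]] [[319.0, 201.0]]
0.041 [[277.0, 209.0], [278.0, 238.0], [225.0, 210.0]] [[319.0, 209.0]]
0.06 [[273.0, 219.0], [274.0, 250.0], [216.0, 219.0]] [[319.0, 219.0]]
0.08 [[268.0, 231.0], [269.0, 265.0], [205.0, 231.0]] [[319.0, 231.0]]
0.1 [[262.0, 246.0], [264.0, 284.0], [191.0, 246.0]] [[320.0, 246.0]]
```

View pics/c4.png

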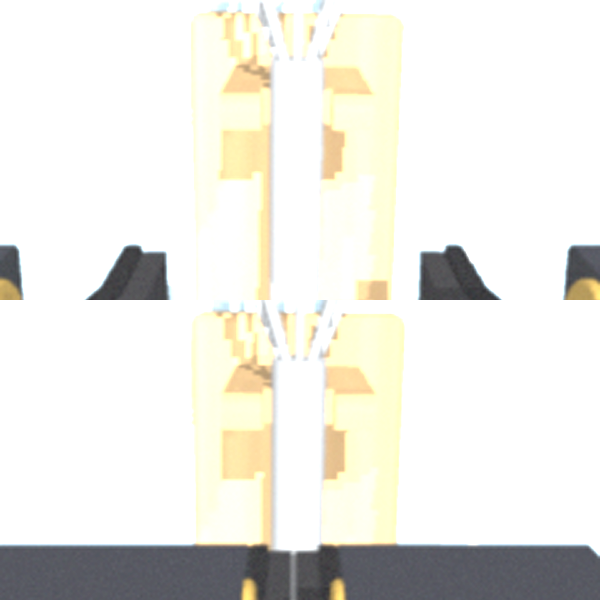

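The pictures put the fingertips at about pixel (267,230), which is z≈0.08 rather than the reported 0.041. So the real fingers end about 39 mm above the stated TCP, and they closed above the bar. I'll descend further with a force guard.

```bash
cat >> h.py <<'E'
def F(k=4):
    f=[];
    for _ in range(k): f.append(arm.observe()['contact_force']); arm.hold(.02)
    return np.mean(f,0)
E
python3 - <<'E'
from h import *
arm.move_linear([.545,.23,.055],.1);arm.set_gripper(.6)
f0=F();print('f0',f0.round(2))
arm.move_linear([.545,.23,.041],.1)
for z in(.032,.024,.016,.010,.005):
    arm.move_linear([.545,.23,z],.06);f=F()-f0;print(z,f.round(2))
    if np.linalg.norm(f)>4: break
arm.set_gripper(0,50);o=arm.observe();print(o['t'],o['position'],o['grip_width'],(F()-f0).round(2))
snap('wrist','w5')
E
```

```text
f0 [ 0.2   0.51 -0.1 ]
0.032 [-0.33 -0.42  0.36]
0.024 [ 0.42 -0.78  0.16]
0.016 [ 0.06  0.03 -0.08]
0.01 [-0.38 -0.57  0.37]
0.005 [-0.41 -0.56  0.49]
20.1583 [0.54516738 0.23000927 0.00505007] 0.12157633732909891 [-0.36 -0.4   0.48]
```

```bash
cat >> h.py <<'E'
ZI=.015
def snapscene(name,x0,y0,x1,y1,s):
    snap('scene',name);im=cv2.imread(f'pics/{name}.png')[y0:y1,x0:x1];cv2.imwrite(f'pics/{name}_c.png',cv2.convertScaleAbs(cv2.resize(im,None,fx=s,fy=s,interpolation=cv2.INTER_CUBIC),alpha=1.2))
E
python3 - <<'E'
from h import *
arm.move_linear([.545,.23,.07],.1);o=arm.observe();print(o['grip_width'],F().round(2),o['wrist_torque'])
arm.move_to(pose(-.05,z=.04),down(th));arm.move_linear(pose(-.015,z=ZI),.08)
o=arm.observe();print(o['t'],o['position'],o['grip_width'],F().round(2))
snapscene('s3',190,195,430,270,3.3)
P=[mouth,mouth-u*.015,mouth-u*.175];print(((proj('s3',P)-[190,195])*3.3).round(1))
E
```

```text
0.12061100440346767 [-0.28 -0.62 -1.48] [-0.02432199  0.09743877  0.03862471]
22.575 [0.55699715 0.02051673 0.01479781] 0.12424789482208543 [-0.09 -0.05 -0.74]
[[218.8 115.8]
 [236.1 115.1]
 [419.6 107.5]]
```

View pics/s3_c.png

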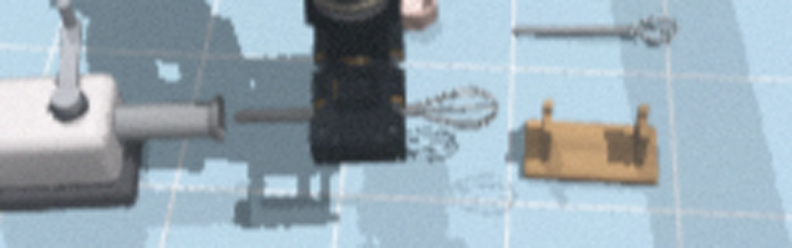

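```bash
cat > ins.py <<'E'
from h import *
import sys
d=-.015;lat=0.;zz=ZI;f0=F(6);base=[];log=[]
t0=arm.observe()['t']
while d<.082:
    step=.005 if d<.005 else .003 if d<.030 else .001
    d+=step
    arm.move_linear(pose(d,lat,zz),.03)
    f=F(3)-f0;fa=-f@u;fl=f@n;fz=f[2]
    log.append((d,fa));print(f"{d*1e3:.0f} a{fa:.1f} l{fl:.1f} z{fz:.1f} lat{lat*1e3:.1f} z{zz*1e3:.1f}")
    lat+=np.clip(fl*1.5e-4,-4e-4,4e-4)*(abs(fl)>1);zz+=np.clip(fz*1.5e-4,-4e-4,4e-4)*(abs(fz)>1)
    if d>.037:
        base=[a for x,a in log if .037<x<=d-.0025]
        b=np.median(base) if len(base)>=3 else 6
        if fa-b>9: print('STOP',b);break
    elif fa>12 and d<.034: print('JAM');break
    if fa>20 or abs(fl)>15 or abs(fz)>15: print('LIMIT');break
    if arm.observe()['t']>43: print('TIME');break
o=arm.observe();print(o['t'],o['position'],o['grip_width']);np.save('ins.npy',[d,lat,zz,*f0])
E
python3 ins.py
```

```text
-10 a0.0 l-0.6 z-0.2 lat0.0 z15.0
-5 a0.2 l0.1 z-0.2 lat0.0 z15.0
0 a0.2 l-0.2 z0.5 lat0.0 z15.0
5 a0.2 l-0.1 z0.1 lat0.0 z15.0
8 a-0.3 l0.3 z0.1 lat0.0 z15.0
11 a-0.2 l-0.0 z-0.4 lat0.0 z15.0
14 a-0.5 l-0.3 z0.1 lat0.0 z15.0
17 a-0.3 l-0.2 z-0.1 lat0.0 z15.0
20 a-0.5 l-0.4 z-0.3 lat0.0 z15.0
23 a-0.2 l0.1 z-0.1 lat0.0 z15.0
26 a0.2 l-0.1 z-0.2 lat0.0 z15.0
29 a0.3 l0.4 z-0.1 lat0.0 z15.0
32 a-0.6 l-0.4 z0.0 lat0.0 z15.0
33 a1.7 l-0.4 z0.6 lat0.0 z15.0
34 a1.5 l-0.1 z0.3 lat0.0 z15.0
35 a3.6 l-0.4 z0.1 lat0.0 z15.0
36 a2.4 l-0.5 z-0.1 lat0.0 z15.0
37 a1.2 l-0.5 z0.2 lat0.0 z15.0
38 a0.4 l-0.4 z0.2 lat0.0 z15.0
39 a1.8 l0.3 z0.0 lat0.0 z15.0
40 a1.6 l-0.4 z-0.2 lat0.0 z15.0
41 a1.6 l-0.6 z0.3 lat0.0 z15.0
42 a1.9 l-0.1 z0.2 lat0.0 z15.0
43 a1.4 l-0.6 z-0.2 lat0.0 z15.0
44 a1.6 l-0.5 z-0.1 lat0.0 z15.0
45 a2.1 l-0.7 z0.4 lat0.0 z15.0
46 a1.3 l-0.6 z-0.4 lat0.0 z15.0
47 a1.6 l-0.4 z-0.3 lat0.0 z15.0
48 a2.0 l-0.7 z0.3 lat0.0 z15.0
49 a1.5 l-0.7 z0.3 lat0.0 z15.0
50 a1.9 l-0.9 z-0.1 lat0.0 z15.0
51 a1.3 l-0.8 z0.7 lat0.0 z15.0
52 a1.9 l-0.9 z0.6 lat0.0 z15.0
53 a5.2 l-0.5 z0.1 lat0.0 z15.0
54 a6.9 l0.5 z0.4 lat0.0 z15.0
55 a8.8 l0.6 z0.4 lat0.0 z15.0
56 a10.8 l0.7 z0.7 lat0.0 z15.0
STOP 1.6090828949525438
34.1583 [ 0.56350223 -0.04734438  0.0147346 ] 0.12214679766743358
```

```bash
cat > lev.py <<'E'
from h import *
d,lat,zz,*f0=np.load('ins.npy');f0=np.array(f0)
arm.move_linear(pose(d+.0006,lat,zz),.03);f=F(5)-f0;print('push',-f@u, arm.observe()['grip_width'])
arm.set_gripper(.35);print('rel',(F(2)-f0).round(2))
arm.move_linear(pose(d,lat,.13),.15)
arm.set_gripper(0)
piv=mouth+u*.125;piv[2]=0;ZL=.087
def stick(phi,gap):
    a=np.radians(186)+phi;r=np.array([np.cos(a),np.sin(a),0]);t=np.array([-r[1],r[0],0])
    p=piv+.08*r-(.0155+gap)*t;p[2]=ZL;return p,down(a-np.pi)
p,o=stick(.1,.016)
arm.move_to(p+[0,0,.045],o);arm.move_linear(p,.1)
f1=F(4);print('at',arm.observe()['t'],f1.round(2))
for phi in list(np.arange(.1,1.31,.12))+list(np.arange(1.34,1.56,.02)):
    p,o=stick(phi,0);arm.move_linear(p,.1,ori=o)
    f=F(2)-f1;a=np.radians(186)+phi;t=np.array([-np.sin(a),np.cos(a),0]);ft=-f@t
    print(f"{phi:.2f} t{ft:.1f} |{np.linalg.norm(f):.1f}")
    if ft>13 or arm.observe()['t']>54: break
print(arm.observe()['t']);snapscene('s4',150,170,310,270,4.5)
E
python3 lev.py
```

```text
push 12.27458148645435 0.12031410269619927
rel [-0.21 -0.49  1.55]
at 38.3333 [-0.01 -0.2   0.07]
0.10 t1.0 |1.1
0.22 t0.0 |0.5
0.34 t0.2 |0.5
0.46 t0.5 |1.2
0.58 t1.2 |1.8
0.70 t1.0 |2.1
0.82 t0.4 |1.5
0.94 t0.4 |1.8
1.06 t0.2 |2.0
1.18 t0.2 |1.7
1.30 t1.6 |2.6
1.34 t2.3 |2.4
1.36 t2.8 |3.0
1.38 t2.7 |3.1
1.40 t2.0 |2.5
1.42 t3.5 |3.6
1.44 t5.2 |5.3
1.46 t8.9 |9.4
1.48 t11.1 |12.2
1.50 t14.6 |15.8
44.225
```

View pics/s4_c.png

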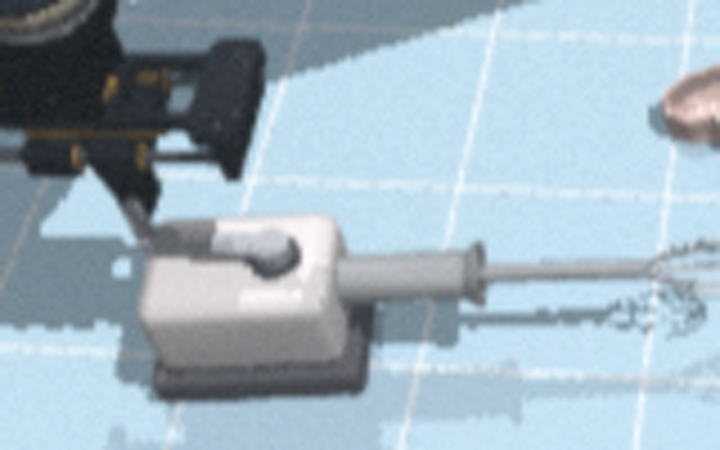

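Run:
```python
from h import *
o=arm.observe();p=np.array(o['position']);a=np.radians(186)+1.5;t=np.array([-np.sin(a),np.cos(a),0])
arm.move_linear(p-.02*t,.1);print(F().round(2))
q=p-.02*t;q[2]=.2;arm.move_linear(q,.2)
arm.move_to([.575,-.26,.26],down(0))
snap('wrist','w6');print(arm.observe()['t'])
im=cv2.imread('pics/w6.png')[0:250,170:430];cv2.imwrite('pics/w6c.png',cv2.resize(im,None,fx=2.4,fy=2.4,interpolation=cv2.INTER_CUBIC))
piv=mouth+u*.125
for phi in(1.3,1.35,1.4):
    a=np.radians(186)+phi;P=piv+.08*np.array([np.cos(a),np.sin(a),0]);P[2]=.142;print(phi,((proj('w6',P)-[170,0])*2.4).round(1))
```

```text
[-0.13  0.    0.02]
47.0167
1.3 [[344.5 552.3]]
1.35 [[353.9 553.6]]
1.4 [[363.3 554.4]]
```

View pics/w6c.png

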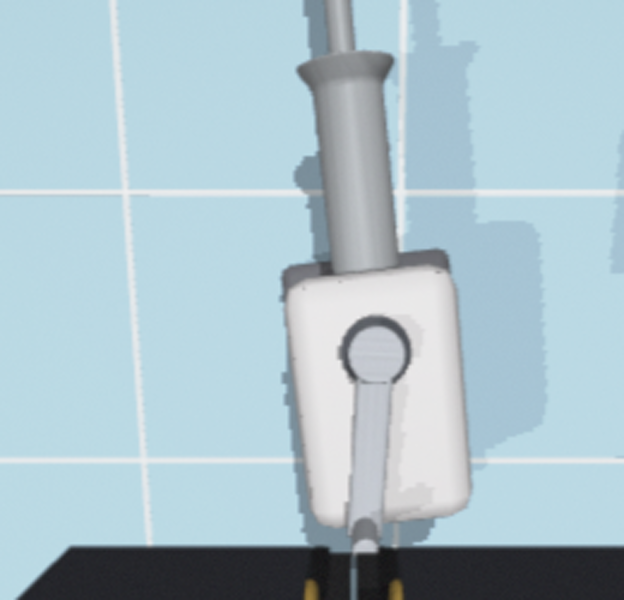

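```bash
python3 -c "
from h import *
arm.finish_job();print(arm.observe()['t'])"
```

```text
the job is handed in; nothing more can be done
the job is handed in; nothing more can be done
```

The whisk is in the collet and clamped, the lever is shut, and I handed the job in at about 47 s of the 61 s.

- **Grasp:** The first two grips closed on nothing. The pictures showed that the fingertips sit about 39 mm higher than the reported TCP, so I went 36 mm lower and gripped the bar cleanly. The whisk did not move on its rest during the misses.
- **Insertion:** The bar met the detent ball at about 33 to 36 mm, with up to 3.6 N. After that the drag was about 1.6 N. The stop came in at about 53 mm, and I pushed to a peak reading of 12.3 N, about 10.7 N above the drag. Side forces stayed under 1 N.
- **Lever:** I pushed the post round with the shut fingers until it met the springy end stop, at about 15 N. After I backed off, the last wrist picture put the post at about 1.4 rad, fully shut, with nothing touching it.

**Not checked:**
- I could not measure the force on the stop after letting go. The drag is small, so the bar may have eased back a few tenths of a millimetre to a light contact before the clamp closed.
- I took no separate picture of the lunch box, moulds and spatula at the end. The arm stayed clear of them, and no unexpected contact forces showed.

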